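# Slide the egg mask along its rail onto the candling lamp

### The arm

A 6-joint arm with a two-finger parallel gripper is mounted at the origin on the work surface. World frame = base frame: x ahead of the robot, y to its left, z up, the work surface at z = 0. Lengths are in m, angles in rad, forces in N, time in s.
With the tool pointing down it reaches from about 0.275 to 0.75 m from the base axis. Payload 10.2 kg.
Tool frame: the origin (TCP) lies between the finger pads; the fingertips stand 25 mm ahead of it and the grasp point (between the pads) lies 6 mm ahead of it; z points along the fingers, y is the line along which they close (so a half turn about z gives the same grasp; the last joint's range is limited). The gripper opens to 88 mm and grips with 3 to 60 N. Pads are 18 mm wide; open, the fingers measure 123 mm over their backs; the gripper's body (75 mm by 187 mm) begins 45 mm behind the grasp point.
Start: joints at [0.918, 0.313, 1.498, -0, 1.331, -0.223], TCP at [0.219, 0.477, 0.264] pointing down, gripper open.
Joint ranges: [-2.94, 2.94], [-0.97, 2.17], [0.19, 2.56], [-1.23, 4.37], [0.02, 3.11], [-2.88, 2.88]. Speed limits (rad/s): [2.39, 2.39, 3.01, 3.14, 3.14, 3.14].

### API

Orientations are given as a unit quaternion [x, y, z, w].
In Python, from workcell import * gives the robot as it stands. The module is installed in compiled form; this text tells all that it offers.
- The arm moves only by the tool step_arm, never from a script. Its argument "series" is a list of rows, each an object with "jaw": the gripper's target within -1 to 1 (shut at 1, half-way at 0, fully open at -1); "translation": the shift along the tool's x, y, z in mm, a list of three; "twist": the turn, a rotation vector about the tool's x, y, z in degrees, a list of three. A call has 1 to 12 rows; each row shifts and turns the commanded pose from where the row before left it, along the tool's axes as they then stand; what a row does not reach is not made up. A row lasts 1/10 s, in which the tool goes at most 50 mm and 8.59 degrees, less where a joint would pass 70% of its speed; a pose out of reach is approached as far as the arm can. A call with a gripper value outside its range is refused whole. The fingers move at their own pace and stop on an object; "squeeze" is the grip in N (left out, the last holds). Time passes only in rows, so rows that do not move let the fingers close. It gives the time, the measured TCP pose, the force, the opening and the grip force at its end, in the units of the state.
- observe(): the state, without advancing time (a new reading comes with each control period).
- get_image(name): name is "scene" or "top" or "wrist"; returns a dict with "image" (384x512x3 uint8, red, green, blue), "camera_matrix" (3x3 intrinsics, pixels), "position" and "rotation" of the camera in the world; the wrist camera has in their place "tool_from_camera" (4x4, takes a point from camera to tool coordinates, whose origin is the TCP and whose axes are the flange's). Camera axes: x right, y up, looking along -z (the intrinsics and any distortion apply to the point x, -y, -z); pixel columns grow to the right and rows downward; lengths in m; the calibration is good to about 2 mm. The wrist camera is an equidistant fisheye: a pixel r from the principal point sees the ray r / f radians off the axis. A picture is of the moment at which its call begins: read the wrist's pose just before it. There is no depth.
- hand_in(): hands the job in; it is judged then, once.
The state is a dict: "clock": time; "joint_pos": joint angles; "qvel": joint speeds; "joint_efforts": joint torques, N m; "eef_pos": TCP position; "orientation": TCP orientation; "wrist_force": force on the tool from outside, world axes, zero at the start; "torque": the same for the moment, N m; "gripper_width": opening from 0.0 (shut) to 1.0 (fully open); "grasp_force": force on a finger pad.
Only numpy, scipy, OpenCV 4.12 (cv2) and the standard library are available. Lean on these libraries where they do the work, as an engineer would, in place of code of your own. Each camera call takes 0.05 s, during which the arm holds its last target. There are 200 camera calls.

### The job

Fit the mask over the lamp of the egg candling box. With a fingertip, push the mask back flat against the long rail, then keep it pinned to the rail and slide it along into the corner until it is fully home against the end stop, its hole over the glowing lamp, and leave it there. Only slide it on the deck, never lift or tip it up, and do not disturb the egg on its stand, the egg carton or the torch.

Things in the scene. Friction and masses are not known exactly. Their poses are not given: they have to be found in the camera images.
- candler: Egg candling box, fixed: grey housing 220 mm (x) by 320 mm (y), flat black deck 70 mm above the bench. Origin: centre of its underside, on the bench; +x runs from its front (robot side) to the long rail, +y along the rail to the corner pocket formed by rail, end stop and keeper, 62.5 mm wide and open only to -y. All three are 3 mm bent steel, tops 12 mm above the deck.
- home (a point): Where mask_mid is when the mask is home: over the centre of the glowing round lamp lens (36 mm across, flush in the deck), 3 mm above the deck, 50 mm in x and 90 mm in y from the candling box's origin. Axes as the candling box.
- rail (a point): Point on the long rail's face, 3 mm above the deck, 80 mm in x and 0 in y from the candling box's origin; the face runs from 145 mm towards -y to the stop 130 mm towards +y. Axes as the box: +x through the rail, +y along it to the corner. A lip overhangs its inner side by 5 mm, all along, its underside 9.5 mm above the deck; the mask goes under it.
- stop (a point): Centre of the end stop's face, 3 mm above the deck; the face is square to the rail. Axes as the candling box. It has a 5 mm lip like the rail's.
- keeper (a point): The -y end of the keeper's inner face, 3 mm above the deck. The keeper is a short wall parallel to the rail, 62.5 mm in front of it, 35 mm long from here to the stop, with a 5 mm lip like the rail's; before it a 10 mm mouth flares outwards, away from the rail. Axes as the candling box.
- mask_mid (a point): Centre of the mask's plate, half-way up (3 mm above the deck). Loose aluminium plate 60 mm (x) by 80 mm (y) by 6 mm, about 85 g, with a 30 mm hole and, round it on top, a rubber collar 44 mm outside, 32 inside, 10 mm high (top 16 mm above the deck) that a finger can push on. Its y lies along the rail within 0.4 rad at the start and goes home along the rail. z up.
- mask: The same mask, origin at the centre of its underside; axes as mask_mid.
- egg_mid (a point): Middle of a brown hen's egg, 57 mm tall and 44 mm across, standing on end in a rubber ring on the deck near its front +y corner; its top is 65 mm above the deck. Leave it alone.
- egg_stand: The black rubber ring under the egg, 44 mm across, 16 mm high; origin under its centre, on the deck. Leave it alone.
- egg: The egg; origin at its lower end. Leave it alone.
- carton: A grey six-egg carton without lid, holding five eggs, 105 by 155 mm and 67 mm high, on the bench to the right; origin under its centre. Leave it alone.
- torch: A black hand torch standing on its head on the bench to the left, 38 mm across at the foot, 114 mm high; origin under its centre. Leave it alone.
Mind the look-alikes: they are no part of the job. There is more than one size of the mask; the job needs the largest.

How it is judged:
By the outcome, as a careful person would: the job done as asked, in the order asked, and still so for the second after the job is handed in, with the robot touching nothing.
It also fails if it takes over 56 s, if anything falls off the work surface, if the arm or the gripper's body presses on something with over 40 N, if the wrist force passes 120 N, or if a joint passes its speed limit or range.

## Working session

There is one attempt and no reset: what is moved stays moved. The work goes in short steps, Python scripts to look and compute and a tool call to move; the robot and the scene stay as the last step left them, time stands still between calls to the robot, and variables do not carry over. Pictures are saved under pics/ and viewed, at most 13 in all, crops included, and the job is handed in when it is done.

Besides the shell and the picture viewer there is one more tool, called after ">>>" as name(argument=value, ...) on one line, values as JSON. step_arm: Moves the arm, as the interface text tells. Its arguments: {"type":"object","properties":{"series":{"type":"array","items":{"type":"object","properties":{"jaw":{"type":"number"},"translation":{"type":"array","items":{"type":"number"}},"twist":{"type":"array","items":{"type":"number"}}}}},"squeeze":{"type":"number"}},"required":["series"]}

```bash
mkdir -p pics; python3 - <<'E'
from workcell import *
import cv2,numpy as np
s=observe();print({k:np.round(v,3).tolist() for k,v in s.items()})
for n in("scene","top"):
    g=get_image(n);cv2.imwrite(f"pics/{n}0.png",g["image"][:,:,::-1]);print(n,g["camera_matrix"],g["position"],g["rotation"],[k for k in g])
E
```

```text
{'clock': 0.0, 'joint_pos': [0.918, 0.313, 1.498, 0.0, 1.331, -0.223], 'qvel': [-0.001, 0.001, 0.0, 0.001, -0.0, -0.001], 'joint_efforts': [-0.0, -40.221, -25.227, 0.07, 0.035, -0.0], 'eef_pos': [0.219, 0.477, 0.263], 'orientation': [0.213, 0.977, -0.001, -0.0], 'wrist_force': [0.678, -0.217, -0.522], 'torque': [-0.009, -0.07, 0.041], 'grasp_force': 0.0, 'gripper_width': 1.001}
scene [[425.87067984   0.         266.0491234 ]
 [  0.         425.87067984 194.29502461]
 [  0.           0.           1.        ]] [ 1.2252347  -0.54762207  0.74740867] [0.40803587 0.19951961 0.40741209 0.79228407] ['image', 'camera_matrix', 'position', 'rotation']
top [[367.26590075   0.         254.34396105]
 [  0.         367.26590075 188.88776135]
 [  0.           0.           1.        ]] [ 0.38252946 -0.01122324  1.14880731] [-0.04347642  0.03172536  0.70670794 -0.70545531] ['image', 'camera_matrix', 'position', 'rotation']
```

View pics/top0.png

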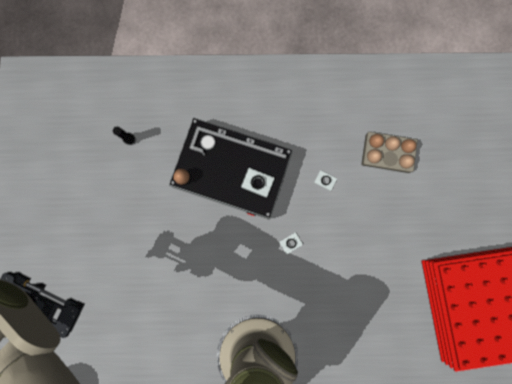

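View pics/scene0.png

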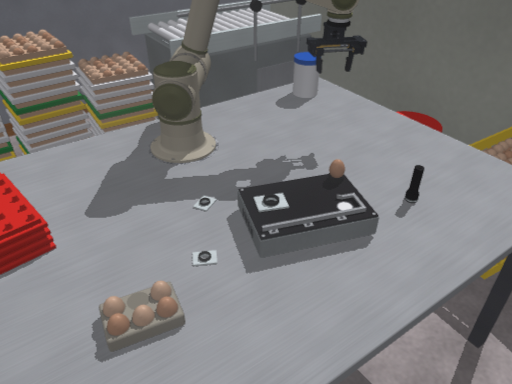

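In the top view the mask could be any of three: the one on the deck at (257,182), or the bench look-alikes at (325,180) and (291,243). The deck one looks largest. The lamp is at (208,142), the egg at (181,176), the torch at (124,135) and the carton at (391,152). Next is one close crop to check the choice.

```bash
python3 - <<'E'
import cv2,numpy as np
a=cv2.imread("pics/top0.png")[105:255,160:345]
cv2.imwrite("pics/c1.png",cv2.resize(a,None,fx=4,fy=4,interpolation=cv2.INTER_CUBIC))
E
```

```text
(no output)
```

View pics/c1.png

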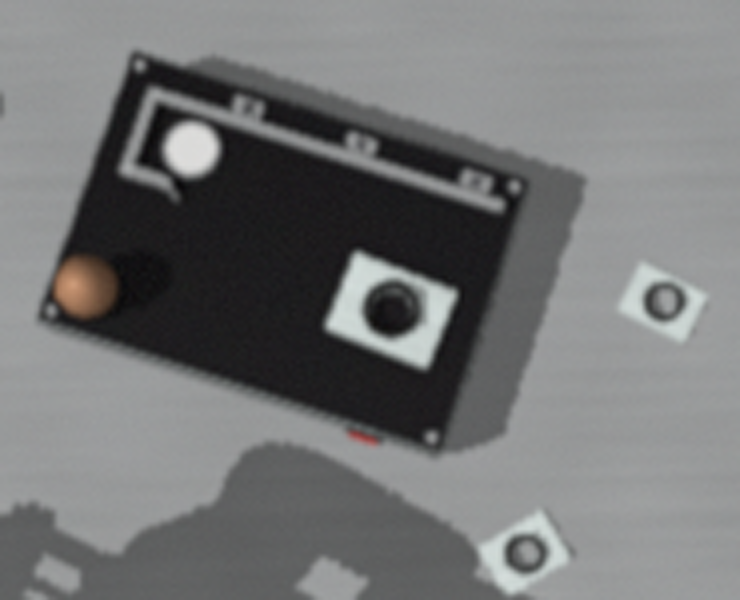

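The crop confirms it: the deck mask is clearly the largest. Its plate corners are at crop (355,250), (458,290), (429,370), (325,328) and the lens is at (190,149). Now I'll fit the box and mask poses.

```bash
cat > h.py <<'E'
from workcell import *
import numpy as np,cv2
from scipy.spatial.transform import Rotation as R
from scipy.optimize import least_squares
def proj(g,P):
    p=(np.atleast_2d(P)-g["position"])@R.from_quat(g["rotation"]).as_matrix()
    p=p*[1,-1,-1]; q=p@np.array(g["camera_matrix"]).T
    return q[:,:2]/q[:,2:]
def unproj(g,uv,z):
    K=np.array(g["camera_matrix"]);uv=np.atleast_2d(uv)
    d=np.c_[(uv-K[:2,2])/[K[0,0],K[1,1]],np.ones(len(uv))]*[1,-1,-1]
    d=d@R.from_quat(g["rotation"]).as_matrix().T
    c=np.array(g["position"]);return c+d*((z-c[2])/d[:,2])[:,None]
def world(p,P):
    c,s=np.cos(p[2]),np.sin(p[2]);P=np.atleast_2d(P)
    return np.c_[P[:,:2]@np.array([[c,s],[-s,c]])+p[:2],P[:,2]]
def fit(g,P,uv,p0):
    r=least_squares(lambda p:(proj(g,world(p,P))-uv).ravel(),p0);return r.x,r.fun.reshape(-1,2)
E
python3 - <<'E'
from h import *
g=get_image("top")
cr=lambda a:np.array([160,105])+(np.array(a)+.5)/4-.5
box=[[.11,.16,.07],[.11,-.16,.07],[-.11,-.16,.07],[-.11,.16,.07],[.05,.09,.07]]
p,r=fit(g,np.array(box),cr([(133,52),(527,180),(440,452),(40,318),(190,149)]),[.5,0,-.3])
print(p,r.round(2).tolist())
m=[[.03,.04,.076],[.03,-.04,.076],[-.03,-.04,.076],[-.03,.04,.076]]
q,r=fit(g,np.array(m),cr([(355,250),(458,290),(429,370),(325,328)]),[.5,0,-.3])
print(q,r.round(2).tolist())
c,s=np.cos(p[2]),np.sin(p[2]);Ri=np.array([[c,s],[-s,c]])
print("mask in box",Ri@(q[:2]-p[:2]),q[2]-p[2])
print(world(p,[.05,.09,.07]),world(p,[.08,0,.07]))
E
```

```text
[ 0.56423675  0.07755156 -0.32093876] [[-0.7, -1.27], [1.69, -0.95], [0.55, 1.25], [-1.95, 0.79], [0.38, 0.0]]
[ 0.51759148 -0.00286835 -0.37319449] [[0.25, 0.6], [-0.23, 0.3], [-0.32, -0.78], [0.3, -0.1]]
mask in box [-0.01889449 -0.09102825] -0.0522557243857526
[[0.64007491 0.14718325 0.07      ]] [[0.64015192 0.05231496 0.07      ]]
```

>>> step_arm(series=[{"jaw":-1,"twist":[0,0,-6.2],"translation":[0,0,0]},{"jaw":-1,"translation":[-20,-19,0]},{"jaw":-1,"translation":[-20,-19,0]},{"jaw":-1,"translation":[-20,-19,0]},{"jaw":-1,"translation":[-20,-19,0]},{"jaw":-1,"translation":[-20,-19,0]},{"jaw":-1,"translation":[-20,-19,0]},{"jaw":-1,"translation":[-20,-19,0]},{"jaw":-1,"translation":[-20,-19,0]},{"jaw":-1,"translation":[-20,-19,0]},{"jaw":-1,"translation":[-20,-19,0]},{"jaw":-1,"translation":[-20,-19,0]}])

```text
invalid input
```

>>> step_arm(series=[{"jaw":-1,"translation":[-20,-19,0]},{"jaw":-1,"translation":[-20,-19,0]},{"jaw":-1,"translation":[-20,-19,0]},{"jaw":-1,"translation":[-20,-19,0]},{"jaw":-1,"translation":[-20,-19,0]},{"jaw":-1,"translation":[-20,-19,0]},{"jaw":-1,"translation":[-20,-19,0]},{"jaw":-1,"translation":[-20,-19,0]},{"jaw":-1,"translation":[-20,-19,0]},{"jaw":-1,"translation":[-15,-14,0]},{"jaw":-1,"translation":[-10,-10,0]},{"jaw":-1,"translation":[0,0,0]}])

```text
invalid input
```

```bash
python3 - <<'E'
from h import *
s=observe();print({k:np.round(s[k],4).tolist() for k in("clock","eef_pos","orientation","wrist_force","gripper_width")})
g=get_image("wrist");print({k:np.round(v,4).tolist() for k,v in g.items() if k!="image"})
cv2.imwrite("pics/w0.png",cv2.resize(g["image"][:,:,::-1],(768,576)))
g=get_image("top");cv2.imwrite("pics/top1.png",g["image"][:,:,::-1])
E
```

```text
{'clock': 0.15, 'eef_pos': [0.2187, 0.4771, 0.2633], 'orientation': [0.2132, 0.977, -0.0004, -0.0002], 'wrist_force': [0.3369, -0.7722, 0.2178], 'gripper_width': 0.9996}
{'camera_matrix': [[297.3186, 0.0, 256.249], [0.0, 297.3186, 193.5819], [0.0, 0.0, 1.0]], 'tool_from_camera': [[-0.0005, 0.9561, 0.293, 0.0764], [1.0, 0.0005, 0.0002, 0.001], [0.0001, 0.293, -0.9561, -0.1215], [0.0, 0.0, 0.0, 1.0]]}
```

View pics/w0.png

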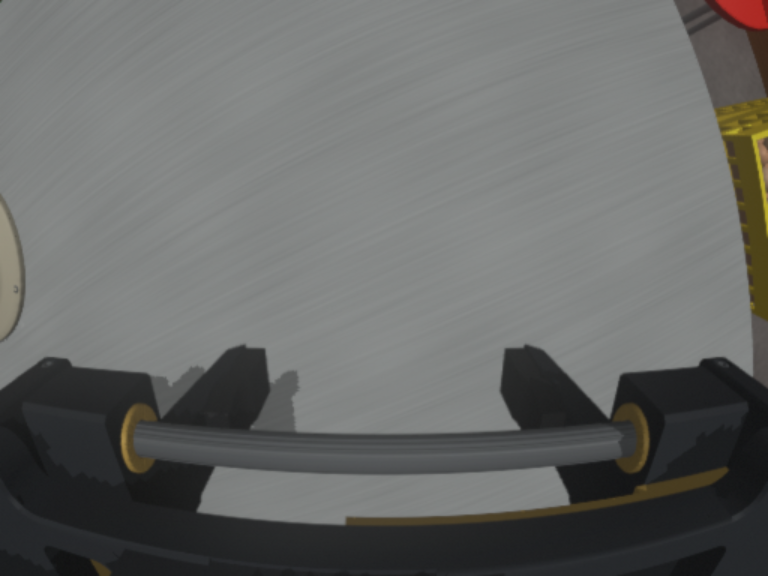

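```bash
cat >> h.py <<'E'
def wray(g,uv):  # rays in tool frame from native wrist pixels
    K=np.array(g["camera_matrix"]);uv=np.atleast_2d(uv);d=(uv-K[:2,2])/K[0,0];t=np.linalg.norm(d,axis=1)[:,None]
    v=np.c_[d/t*np.sin(t),np.cos(t)]*[1,-1,-1];T=np.array(g["tool_from_camera"]);return T[:3,3],v@T[:3,:3].T
E
python3 - <<'E'
from h import *
g=get_image("wrist")
o,d=wray(g,np.array([(230,350),(246,346),(266,348),(268,385),(503,348),(522,346),(545,352)])/1.5)
print((o+d*((.025-o[2])/d[:,2])[:,None]).round(4))
E
```

```text
[[ 0.008  -0.0571  0.025 ]
 [ 0.0099 -0.0504  0.025 ]
 [ 0.0093 -0.0427  0.025 ]
 [-0.0064 -0.0436  0.025 ]
 [ 0.0092  0.0448  0.025 ]
 [ 0.0098  0.0521  0.025 ]
 [ 0.0071  0.0618  0.025 ]]
```

>>> step_arm(series=[{"jaw":-1,"translation":[0,0,0],"twist":[0,0,-6.2]}])

```text
clock: 0.4
eef_pos: [0.2188, 0.4772, 0.2636]
orientation: [0.159, 0.987, -0.0, -0.0]
wrist_force: [-1.0, -0.5, -0.2]
gripper_width: 1.0
grasp_force: 0.0
```

>>> step_arm(series=[{"jaw":-1,"translation":[-20,-19,0],"twist":[0,0,0]},{"jaw":-1,"translation":[-20,-19,0],"twist":[0,0,0]},{"jaw":-1,"translation":[-20,-19,0],"twist":[0,0,0]},{"jaw":-1,"translation":[-20,-19,0],"twist":[0,0,0]},{"jaw":-1,"translation":[-20,-19,0],"twist":[0,0,0]},{"jaw":-1,"translation":[-20,-19,0],"twist":[0,0,0]},{"jaw":-1,"translation":[-20,-19,0],"twist":[0,0,0]},{"jaw":-1,"translation":[-20,-19,0],"twist":[0,0,0]},{"jaw":-1,"translation":[-20,-19,0],"twist":[0,0,0]},{"jaw":-1,"translation":[-20,-19,0],"twist":[0,0,0]},{"jaw":-1,"translation":[-20,-19,0],"twist":[0,0,0]}])

```text
clock: 1.5
eef_pos: [0.3618, 0.2084, 0.2638]
orientation: [0.16, 0.987, 0.0, 0.0]
wrist_force: [-0.3, 0.3, 0.0]
gripper_width: 1.0
grasp_force: 0.0
```

>>> step_arm(series=[{"jaw":-1,"translation":[-20,-19,0],"twist":[0,0,0]},{"jaw":-1,"translation":[-20,-19,0],"twist":[0,0,0]},{"jaw":-1,"translation":[-20,-19,0],"twist":[0,0,0]},{"jaw":-1,"translation":[-20,-19,0],"twist":[0,0,0]},{"jaw":-1,"translation":[-20,-19,0],"twist":[0,0,0]},{"jaw":-1,"translation":[-20,-19,0],"twist":[0,0,0]},{"jaw":-1,"translation":[-20,-19,0],"twist":[0,0,0]},{"jaw":-1,"translation":[-20,-19,0],"twist":[0,0,0]},{"jaw":-1,"translation":[-20,-19,0],"twist":[0,0,0]},{"jaw":-1,"translation":[-20,-19,0],"twist":[0,0,0]},{"jaw":-1,"translation":[0,0,0],"twist":[0,0,0]},{"jaw":-1,"translation":[0,0,0],"twist":[0,0,0]}])

```text
clock: 2.7
eef_pos: [0.4909, -0.034, 0.2635]
orientation: [0.16, 0.987, 0.0, -0.0]
wrist_force: [-0.2, 1.0, 0.9]
gripper_width: 1.0
grasp_force: 0.0
```

```bash
python3 - <<'E'
from h import *
s=observe();print({k:np.round(s[k],4).tolist() for k in("clock","eef_pos","orientation","wrist_force","gripper_width")})
g=get_image("wrist")
cv2.imwrite("pics/w1.png",cv2.resize(g["image"][:,:,::-1],(768,576),interpolation=cv2.INTER_CUBIC))
E
```

```text
{'clock': 2.7, 'eef_pos': [0.4909, -0.034, 0.2635], 'orientation': [0.1605, 0.987, 0.0001, -0.0004], 'wrist_force': [-0.2221, 0.9508, 0.9024], 'gripper_width': 0.9998}
```

View pics/w1.png

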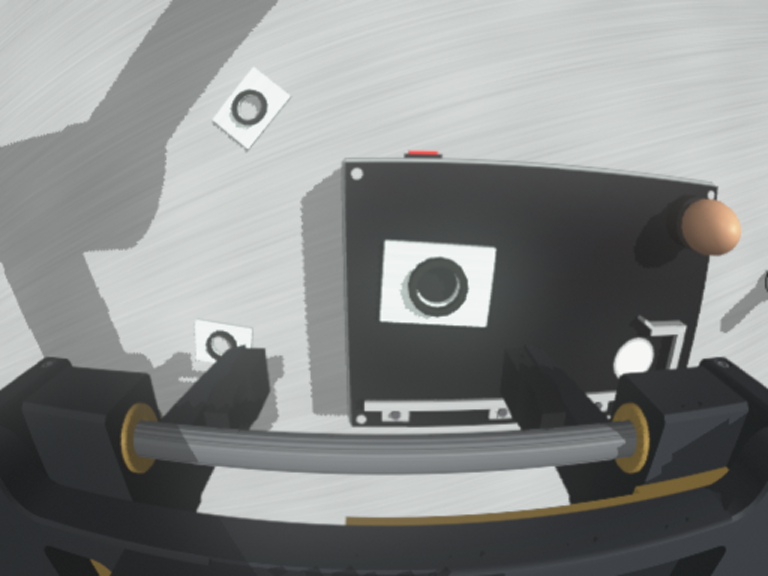

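Wrist view: mask corners at (384,240), (496,247), (487,327), (379,320); lens at (634,358); deck corners at (345,160), (717,187), (352,425). Smaller masks on the bench at (250,107) and (221,344).

```bash
cat >> h.py <<'E'
def wpt(g,s,uv,z):
    o,d=wray(g,uv);Q=R.from_quat(s["orientation"]).as_matrix();o=Q@o+s["eef_pos"];d=d@Q.T
    return (o+d*((np.asarray(z)-o[2])/d[:,2])[:,None])
def rigid(P,W):
    r=least_squares(lambda p:(world(p,np.c_[P,np.zeros(len(P))])[:,:2]-W[:,:2]).ravel(),[.5,0,-.3]);return r.x,r.fun.reshape(-1,2)
E
python3 - <<'E'
from h import *
s=observe();g=get_image("wrist")
W=wpt(g,s,np.array([(384,240),(496,247),(487,327),(379,320)])/1.5,.076)
q,r=rigid(np.array([[-.03,-.04],[-.03,.04],[.03,.04],[.03,-.04]]),W);print("mask",q.round(4),(r*1e3).round(1).tolist())
print("collar top ctr",wpt(g,s,np.array([(437,286)])/1.5,.086))
W=wpt(g,s,np.array([(345,160),(717,187),(352,425),(634,358)])/1.5,.07)
p,r=rigid(np.array([[-.11,-.16],[-.11,.16],[.11,-.16],[.05,.09]]),W);print("box",p.round(4),(r*1e3).round(1).tolist(),W[3])
c,n=np.cos(p[2]),np.sin(p[2]);print(np.array([[c,n],[-n,c]])@(q[:2]-p[:2]),q[2]-p[2])
E
```

```text
mask [ 5.165e-01 -3.000e-04 -3.818e-01] [[0.5, 0.5], [0.6, -0.4], [-1.5, -0.8], [0.4, 0.7]]
collar top ctr [[ 0.51430674 -0.00123138  0.086     ]]
box [ 0.5641  0.0805 -0.3264] [[-2.6, -1.0], [-1.4, 5.2], [2.6, -3.9], [1.4, -0.3]] [0.63900106 0.15002582 0.07      ]
[-0.01916911 -0.09182675] -0.05537433261847036
```

>>> step_arm(series=[{"jaw":-1,"translation":[-7,-5,20],"twist":[0,0,0]},{"jaw":-1,"translation":[-7,-5,30],"twist":[0,0,0]},{"jaw":-1,"translation":[0,0,30],"twist":[0,0,0]},{"jaw":-1,"translation":[0,0,25],"twist":[0,0,0]},{"jaw":-1,"translation":[0,0,15],"twist":[0,0,0]},{"jaw":-1,"translation":[0,0,8],"twist":[0,0,0]},{"jaw":-1,"translation":[0,0,0],"twist":[0,0,0]},{"jaw":-1,"translation":[0,0,0],"twist":[0,0,0]}])

```text
clock: 3.6
eef_pos: [0.5015, -0.0477, 0.1366]
orientation: [0.16, 0.987, -0.0, 0.001]
wrist_force: [0.7, 0.2, 0.5]
gripper_width: 0.998
grasp_force: 0.0
```

```bash
python3 - <<'E'
from h import *
s=observe();print({k:np.round(s[k],4).tolist() for k in("clock","eef_pos","orientation","wrist_force","gripper_width")})
g=get_image("wrist");a=g["image"][:,:,::-1]
cv2.imwrite("pics/w2raw.png",a)
cv2.imwrite("pics/w2.png",cv2.resize(a[160:310,270:470],(800,600),interpolation=cv2.INTER_CUBIC))
E
```

```text
{'clock': 3.6, 'eef_pos': [0.5015, -0.0477, 0.1366], 'orientation': [0.1599, 0.9871, -0.0001, 0.0006], 'wrist_force': [0.6997, 0.2095, 0.5433], 'gripper_width': 0.9975}
```

View pics/w2.png

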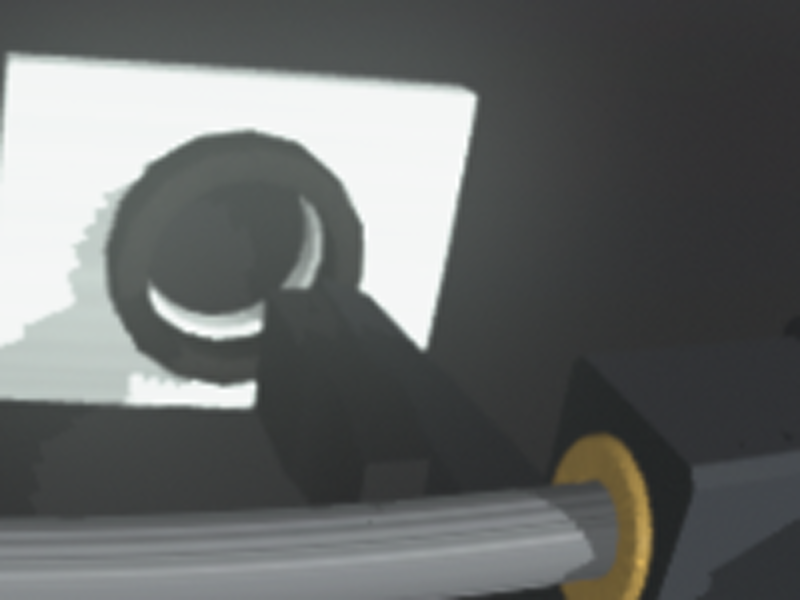

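Close view: the fingertip, at crop (270–355,290), is just above the collar. Collar centre is about (235,255), collar outer edges u 107 and 363, plate corner (476,92).

```bash
python3 - <<'E'
from h import *
s=observe();g=get_image("wrist")
N=lambda a:np.array([270,160])+(np.array(a)+.5)/4-.5
Q=R.from_quat(s["orientation"]).as_matrix()
def tool(a,z): return ((wpt(g,s,N(a),z)-s["eef_pos"])@Q*1e3).round(1).tolist()
print("collar L,R,bottom rim z86",tool([(107,260),(363,245),(225,383)],.086))
print("inner rim L,R,bot z86",tool([(148,285),(322,245),(210,340)],.086))
print("corners",tool([(8,55),(476,92)],.076))
print("bottom edge",tool([(0,400),(254,408)],.076))
o,d=wray(g,N([(275,290),(320,290),(352,292)]));print("tip",(o+d*((.025-o[2])/d[:,2])[:,None]).round(4).tolist())
E
```

```text
collar L,R,bottom rim z86 [[3.0, 26.4, 50.7], [4.8, 69.0, 50.7], [-19.9, 47.7, 50.7]]
inner rim L,R,bot z86 [[-1.5, 33.3, 50.7], [5.0, 61.8, 50.7], [-11.6, 44.4, 50.7]]
corners [[33.7, 10.7, 60.6], [28.2, 90.9, 60.6]]
bottom edge [[-28.0, 10.4, 60.7], [-30.9, 56.4, 60.7]]
tip [[0.009, 0.0466, 0.025], [0.0088, 0.0533, 0.025], [0.0083, 0.0582, 0.025]]
```

>>> step_arm(series=[{"jaw":-1,"translation":[1,-2,8],"twist":[0,0,0]},{"jaw":-1,"translation":[0,0,8],"twist":[0,0,0]},{"jaw":-1,"translation":[0,0,5],"twist":[0,0,0]},{"jaw":-1,"translation":[0,0,3],"twist":[0,0,0]},{"jaw":-1,"translation":[0,0,2],"twist":[0,0,0]},{"jaw":-1,"translation":[0,0,2],"twist":[0,0,0]},{"jaw":-1,"translation":[0,0,0],"twist":[0,0,0]}])

```text
clock: 4.4
eef_pos: [0.4996, -0.0495, 0.1076]
orientation: [0.16, 0.987, 0.0, -0.0]
wrist_force: [0.4, 1.1, -0.2]
gripper_width: 1.0
grasp_force: 0.0
```

```bash
python3 - <<'E'
from h import *
s=observe();print({k:np.round(s[k],4).tolist() for k in("clock","eef_pos","orientation","wrist_force","gripper_width")})
g=get_image("wrist");a=g["image"][:,:,::-1]
cv2.imwrite("pics/w3.png",cv2.resize(a[160:310,270:470],(800,600),interpolation=cv2.INTER_CUBIC))
E
```

```text
{'clock': 4.4, 'eef_pos': [0.4996, -0.0495, 0.1076], 'orientation': [0.1601, 0.9871, 0.0, -0.0001], 'wrist_force': [0.3525, 1.126, -0.2359], 'gripper_width': 1.0004}
```

View pics/w3.png

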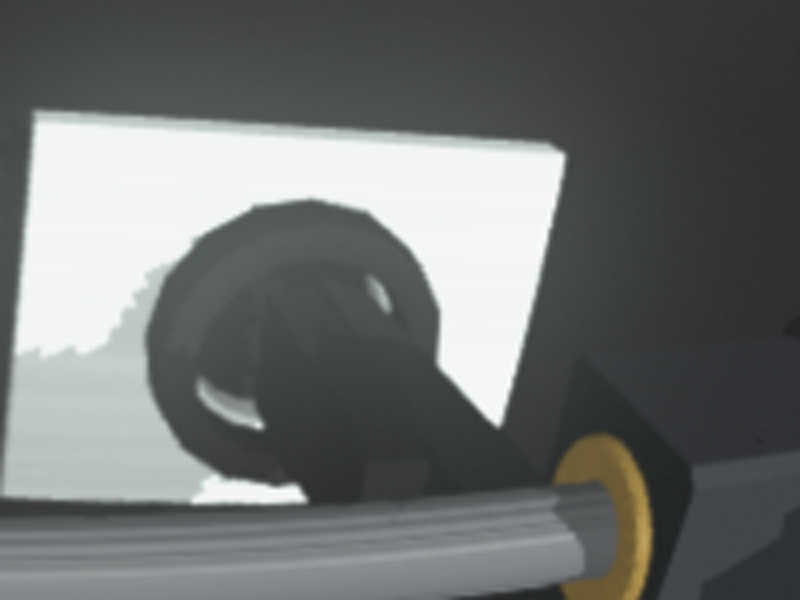

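The fingertip is inside the collar with no force on it. Going on down into the plate's hole.

>>> step_arm(series=[{"jaw":-1,"translation":[0,0,3],"twist":[0,0,0]},{"jaw":-1,"translation":[0,0,2],"twist":[0,0,0]},{"jaw":-1,"translation":[0,0,2],"twist":[0,0,0]},{"jaw":-1,"translation":[0,0,2],"twist":[0,0,0]},{"jaw":-1,"translation":[0,0,1],"twist":[0,0,0]},{"jaw":-1,"translation":[0,0,0],"twist":[0,0,0]},{"jaw":-1,"translation":[0,0,0],"twist":[0,0,0]}])

```text
clock: 5.15
eef_pos: [0.4997, -0.0495, 0.0978]
orientation: [0.16, 0.987, -0.0, 0.0]
wrist_force: [-0.2, 0.3, 0.2]
gripper_width: 1.003
grasp_force: 0.0
```

>>> step_arm(series=[{"jaw":-1,"translation":[-3,0,0],"twist":[0,0,0]},{"jaw":-1,"translation":[-5,0,0],"twist":[0,0,0]},{"jaw":-1,"translation":[-6,0,0],"twist":[0,0,0]},{"jaw":-1,"translation":[-6,0,0],"twist":[0,0,0]},{"jaw":-1,"translation":[-6,0,0],"twist":[0,0,0]},{"jaw":-1,"translation":[-6,0,0],"twist":[0,0,0]},{"jaw":-1,"translation":[-6,0,0],"twist":[0,0,0]},{"jaw":-1,"translation":[-6,0,0],"twist":[0,0,0]},{"jaw":-1,"translation":[-6,0,0],"twist":[0,0,0]},{"jaw":-1,"translation":[-5,0,0],"twist":[0,0,0]},{"jaw":-1,"translation":[-3,0,0],"twist":[0,0,0]},{"jaw":-1,"translation":[0,0,0],"twist":[0,0,0]}])

```text
clock: 6.35
eef_pos: [0.555, -0.068, 0.0977]
orientation: [0.16, 0.987, -0.0, 0.0]
wrist_force: [0.4, 0.2, -1.1]
gripper_width: 1.0
grasp_force: 0.0
```

>>> step_arm(series=[{"jaw":-1,"translation":[-2,0,0],"twist":[0,0,0]},{"jaw":-1,"translation":[-2,0,0],"twist":[0,0,0]},{"jaw":-1,"translation":[-2,0,0],"twist":[0,0,0]},{"jaw":-1,"translation":[-1,0,0],"twist":[0,0,0]},{"jaw":-1,"translation":[0,0,0],"twist":[0,0,0]}])

```text
clock: 6.85
eef_pos: [0.5615, -0.0701, 0.0977]
orientation: [0.16, 0.987, -0.0, 0.0]
wrist_force: [0.2, -0.3, 0.7]
gripper_width: 1.002
grasp_force: 0.0
```

```bash
python3 - <<'E'
from h import *
s=observe();print({k:np.round(s[k],4).tolist() for k in("clock","eef_pos","orientation","wrist_force","gripper_width")})
c,n=np.cos(-.322),np.sin(-.322);print("tip in box",np.array([[c,n],[-n,c]])@(np.array(s["eef_pos"][:2])-[.5642,.079])+[0,.049])
g=get_image("wrist");a=g["image"][:,:,::-1]
cv2.imwrite("pics/w4.png",cv2.resize(a,(768,576),interpolation=cv2.INTER_CUBIC))
E
```

```text
{'clock': 6.85, 'eef_pos': [0.5615, -0.0701, 0.0977], 'orientation': [0.1601, 0.9871, -0.0, 0.0001], 'wrist_force': [0.1963, -0.2776, 0.6758], 'gripper_width': 1.0022}
tip in box [ 0.04459475 -0.0933412 ]
```

View pics/w4.png

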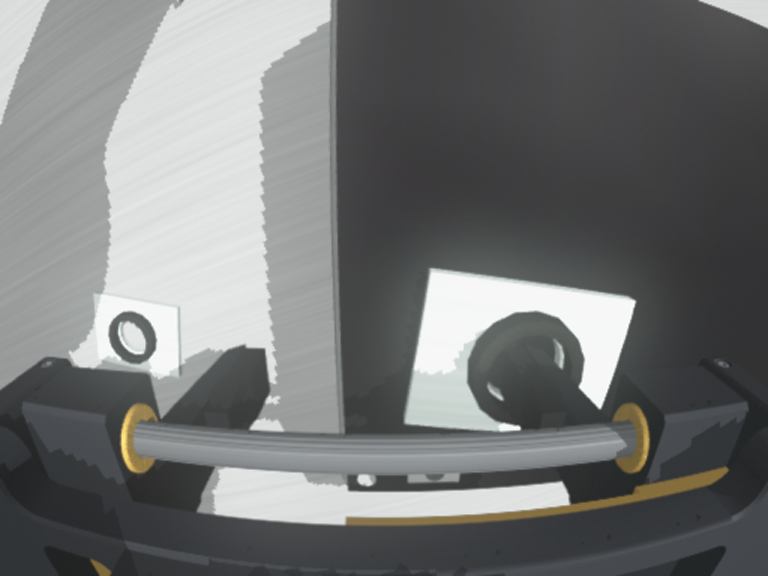

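The mask follows the finger and is yawed a few degrees. Its plate corners are at (431,268) and (635,300). I'll keep pushing until the rail takes it.

>>> step_arm(series=[{"jaw":-1,"translation":[-2,0,0],"twist":[0,0,0]},{"jaw":-1,"translation":[-2,0,0],"twist":[0,0,0]},{"jaw":-1,"translation":[-1,0,0],"twist":[0,0,0]},{"jaw":-1,"translation":[0,0,0],"twist":[0,0,0]}])

```text
clock: 7.3
eef_pos: [0.5662, -0.0717, 0.0977]
orientation: [0.16, 0.987, -0.0, 0.0]
wrist_force: [0.6, 0.6, 0.0]
gripper_width: 1.0
grasp_force: 0.0
```

>>> step_arm(series=[{"jaw":-1,"translation":[-1,0,0],"twist":[0,0,0]},{"jaw":-1,"translation":[-1,0,0],"twist":[0,0,0]},{"jaw":-1,"translation":[0,0,0],"twist":[0,0,0]}])

```text
clock: 7.6
eef_pos: [0.5681, -0.0723, 0.0977]
orientation: [0.16, 0.987, -0.0, 0.0]
wrist_force: [-0.1, -0.3, -0.2]
gripper_width: 1.001
grasp_force: 0.1
```

>>> step_arm(series=[{"jaw":-1,"translation":[-1,0,0],"twist":[0,0,0]},{"jaw":-1,"translation":[-1,0,0],"twist":[0,0,0]},{"jaw":-1,"translation":[0,0,0],"twist":[0,0,0]}])

```text
clock: 7.9
eef_pos: [0.5698, -0.0729, 0.0977]
orientation: [0.16, 0.987, 0.0, -0.0]
wrist_force: [-1.9, 0.9, 0.7]
gripper_width: 1.0
grasp_force: 0.8
```

>>> step_arm(series=[{"jaw":-1,"translation":[-1,0,0],"twist":[0,0,0]},{"jaw":-1,"translation":[0,0,0],"twist":[0,0,0]}])

```text
clock: 8.1
eef_pos: [0.5701, -0.073, 0.0975]
orientation: [0.16, 0.987, 0.0, -0.001]
wrist_force: [-5.5, 0.5, 2.6]
gripper_width: 1.0
grasp_force: 2.9
```

>>> step_arm(series=[{"jaw":-1,"translation":[-1,0,0],"twist":[0,0,0]},{"jaw":-1,"translation":[0,0,0],"twist":[0,0,0]}])

```text
clock: 8.3
eef_pos: [0.5705, -0.0731, 0.0974]
orientation: [0.16, 0.987, 0.0, -0.002]
wrist_force: [-9.3, 1.7, 5.0]
gripper_width: 1.003
grasp_force: 4.9
```

```bash
python3 - <<'E'
from h import *
g=get_image("wrist");a=g["image"][:,:,::-1]
b=get_image("top")["image"][:,:,::-1]
A=cv2.resize(a[160:310,240:440],(400,300),interpolation=cv2.INTER_CUBIC)
B=cv2.resize(b[105:225,160:320],(400,300),interpolation=cv2.INTER_CUBIC)
C=cv2.resize(get_image("scene")["image"][165:255,225:385,::-1],(800,450)) if 0 else cv2.resize(get_image("scene")["image"][165:220,235:385,::-1],(800,293),interpolation=cv2.INTER_CUBIC)
cv2.imwrite("pics/p5.png",np.vstack([np.hstack([A,B]),C]))
E
```

```text
(no output)
```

View pics/p5.png

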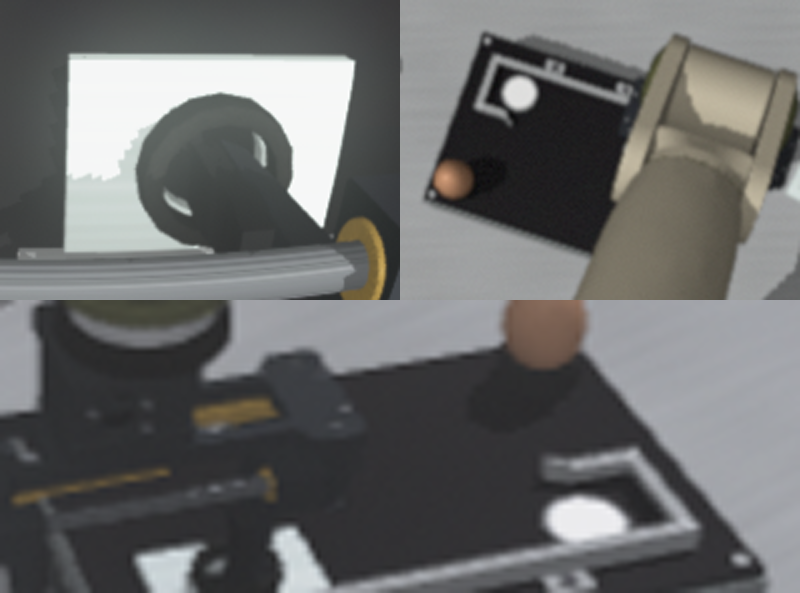

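Flat against the rail: its front edge runs level, from (70,54) to (352,58). Now sliding along, pinned at about 9 N.

>>> step_arm(series=[{"jaw":-1,"translation":[0,2,0],"twist":[0,0,0]},{"jaw":-1,"translation":[0,3,0],"twist":[0,0,0]},{"jaw":-1,"translation":[0,4,0],"twist":[0,0,0]},{"jaw":-1,"translation":[0,4,0],"twist":[0,0,0]},{"jaw":-1,"translation":[0,4,0],"twist":[0,0,0]},{"jaw":-1,"translation":[0,4,0],"twist":[0,0,0]},{"jaw":-1,"translation":[0,4,0],"twist":[0,0,0]}])

```text
clock: 9.15
eef_pos: [0.5781, -0.0502, 0.0975]
orientation: [0.16, 0.987, -0.001, -0.002]
wrist_force: [-11.8, -4.2, 6.0]
gripper_width: 0.995
grasp_force: 6.0
```

>>> step_arm(series=[{"jaw":-1,"translation":[0.5,5,0],"twist":[0,0,0]},{"jaw":-1,"translation":[0,5,0],"twist":[0,0,0]},{"jaw":-1,"translation":[0,5,0],"twist":[0,0,0]},{"jaw":-1,"translation":[0,5,0],"twist":[0,0,0]},{"jaw":-1,"translation":[0,5,0],"twist":[0,0,0]},{"jaw":-1,"translation":[0,5,0],"twist":[0,0,0]},{"jaw":-1,"translation":[0,5,0],"twist":[0,0,0]}])

```text
clock: 9.85
eef_pos: [0.5892, -0.0167, 0.0975]
orientation: [0.16, 0.987, -0.001, -0.002]
wrist_force: [-9.7, -2.3, 4.0]
gripper_width: 0.999
grasp_force: 4.4
```

>>> step_arm(series=[{"jaw":-1,"translation":[0,5,0],"twist":[0,0,0]},{"jaw":-1,"translation":[0,5,0],"twist":[0,0,0]},{"jaw":-1,"translation":[0,5,0],"twist":[0,0,0]},{"jaw":-1,"translation":[0,5,0],"twist":[0,0,0]},{"jaw":-1,"translation":[0,5,0],"twist":[0,0,0]},{"jaw":-1,"translation":[0,5,0],"twist":[0,0,0]}])

```text
clock: 10.45
eef_pos: [0.5987, 0.0118, 0.0976]
orientation: [0.16, 0.987, -0.001, -0.002]
wrist_force: [-9.4, -3.2, 3.9]
gripper_width: 1.003
grasp_force: 4.3
```

>>> step_arm(series=[{"jaw":-1,"translation":[0,5,0],"twist":[0,0,0]},{"jaw":-1,"translation":[0,5,0],"twist":[0,0,0]},{"jaw":-1,"translation":[0,5,0],"twist":[0,0,0]},{"jaw":-1,"translation":[0,5,0],"twist":[0,0,0]},{"jaw":-1,"translation":[0,5,0],"twist":[0,0,0]},{"jaw":-1,"translation":[0,5,0],"twist":[0,0,0]}])

```text
clock: 11.05
eef_pos: [0.6082, 0.0403, 0.0976]
orientation: [0.16, 0.987, -0.001, -0.002]
wrist_force: [-8.8, -3.3, 4.5]
gripper_width: 1.001
grasp_force: 4.2
```

>>> step_arm(series=[{"jaw":-1,"translation":[0,5,0],"twist":[0,0,0]},{"jaw":-1,"translation":[0,5,0],"twist":[0,0,0]},{"jaw":-1,"translation":[0,5,0],"twist":[0,0,0]},{"jaw":-1,"translation":[0,4,0],"twist":[0,0,0]},{"jaw":-1,"translation":[0,3,0],"twist":[0,0,0]},{"jaw":-1,"translation":[0,3,0],"twist":[0,0,0]}])

```text
clock: 11.65
eef_pos: [0.6162, 0.0639, 0.0976]
orientation: [0.16, 0.987, -0.001, -0.002]
wrist_force: [-8.2, -3.8, 3.8]
gripper_width: 1.001
grasp_force: 4.1
```

```bash
python3 - <<'E'
from h import *
g=get_image("wrist");a=g["image"][:,:,::-1]
A=cv2.resize(a[150:310,240:500],(780,480),interpolation=cv2.INTER_CUBIC)
cv2.imwrite("pics/p6.png",A)
E
```

```text
(no output)
```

View pics/p6.png

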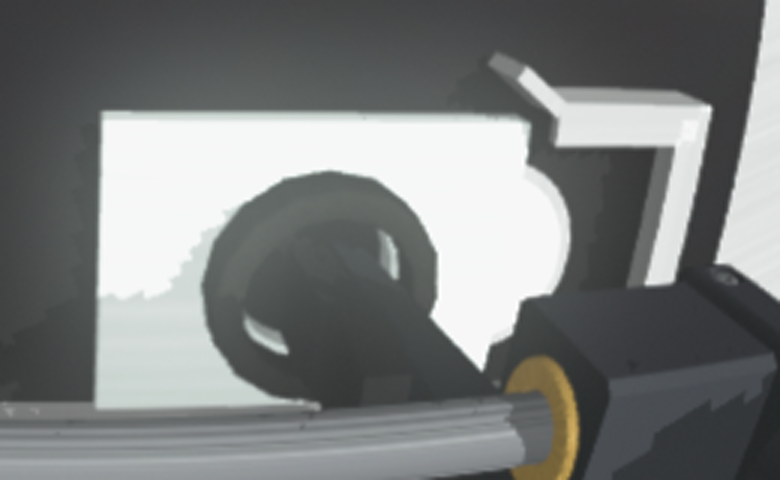

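The mask is square to the rail. Its leading corner (528,122) is entering the flared mouth by (555,110), and the lens at (545,235) is partly covered. About 35 mm to go.

>>> step_arm(series=[{"jaw":-1,"translation":[0,2,0],"twist":[0,0,0]},{"jaw":-1,"translation":[0,3,0],"twist":[0,0,0]},{"jaw":-1,"translation":[0,3,0],"twist":[0,0,0]},{"jaw":-1,"translation":[0,3,0],"twist":[0,0,0]},{"jaw":-1,"translation":[0,2,0],"twist":[0,0,0]}])

```text
clock: 12.2
eef_pos: [0.6203, 0.0763, 0.0975]
orientation: [0.16, 0.987, -0.001, -0.002]
wrist_force: [-7.6, -2.9, 3.3]
gripper_width: 1.0
grasp_force: 4.0
```

>>> step_arm(series=[{"jaw":-1,"translation":[0,3,0],"twist":[0,0,0]},{"jaw":-1,"translation":[0,3,0],"twist":[0,0,0]},{"jaw":-1,"translation":[0,3,0],"twist":[0,0,0]},{"jaw":-1,"translation":[0,2,0],"twist":[0,0,0]}])

```text
clock: 12.6
eef_pos: [0.6238, 0.0868, 0.0975]
orientation: [0.16, 0.987, -0.001, -0.002]
wrist_force: [-7.9, -3.1, 4.3]
gripper_width: 0.998
grasp_force: 4.0
```

>>> step_arm(series=[{"jaw":-1,"translation":[0,2,0],"twist":[0,0,0]},{"jaw":-1,"translation":[0,2,0],"twist":[0,0,0]},{"jaw":-1,"translation":[0,0,0],"twist":[0,0,0]}])

```text
clock: 12.9
eef_pos: [0.6251, 0.0907, 0.0975]
orientation: [0.16, 0.987, -0.001, -0.001]
wrist_force: [-8.0, -1.6, 3.2]
gripper_width: 1.0
grasp_force: 3.7
```

>>> step_arm(series=[{"jaw":-1,"translation":[0,2,0],"twist":[0,0,0]},{"jaw":-1,"translation":[0,2,0],"twist":[0,0,0]},{"jaw":-1,"translation":[0,0,0],"twist":[0,0,0]}])

```text
clock: 13.2
eef_pos: [0.6263, 0.0945, 0.0975]
orientation: [0.16, 0.987, -0.001, -0.002]
wrist_force: [-7.1, -1.5, 2.9]
gripper_width: 0.996
grasp_force: 3.7
```

>>> step_arm(series=[{"jaw":-1,"translation":[0,1,0],"twist":[0,0,0]},{"jaw":-1,"translation":[0,1,0],"twist":[0,0,0]},{"jaw":-1,"translation":[0,0,0],"twist":[0,0,0]}])

```text
clock: 13.5
eef_pos: [0.6269, 0.0962, 0.0976]
orientation: [0.16, 0.987, -0.001, -0.002]
wrist_force: [-7.7, -1.2, 3.7]
gripper_width: 1.0
grasp_force: 3.8
```

>>> step_arm(series=[{"jaw":-1,"translation":[0,1,0],"twist":[0,0,0]},{"jaw":-1,"translation":[0,1,0],"twist":[0,0,0]},{"jaw":-1,"translation":[0,0,0],"twist":[0,0,0]}])

```text
clock: 13.8
eef_pos: [0.6276, 0.0981, 0.0976]
orientation: [0.16, 0.987, -0.001, -0.002]
wrist_force: [-8.1, -2.5, 3.3]
gripper_width: 1.001
grasp_force: 3.8
```

>>> step_arm(series=[{"jaw":-1,"translation":[0,1,0],"twist":[0,0,0]},{"jaw":-1,"translation":[0,1,0],"twist":[0,0,0]},{"jaw":-1,"translation":[0,1,0],"twist":[0,0,0]},{"jaw":-1,"translation":[0,0,0],"twist":[0,0,0]}])

```text
clock: 14.2
eef_pos: [0.6282, 0.1002, 0.0974]
orientation: [0.16, 0.987, -0.001, -0.002]
wrist_force: [-10.1, -6.7, 3.5]
gripper_width: 1.002
grasp_force: 6.0
```

>>> step_arm(series=[{"jaw":-1,"translation":[0,1,0],"twist":[0,0,0]},{"jaw":-1,"translation":[0,1,0],"twist":[0,0,0]},{"jaw":-1,"translation":[0,0,0],"twist":[0,0,0]}])

```text
clock: 14.5
eef_pos: [0.6284, 0.1008, 0.0974]
orientation: [0.16, 0.987, -0.003, -0.003]
wrist_force: [-13.8, -13.3, 7.0]
gripper_width: 1.0
grasp_force: 9.3
```

>>> step_arm(series=[{"jaw":-1,"translation":[0,1,0],"twist":[0,0,0]},{"jaw":-1,"translation":[0,1,0],"twist":[0,0,0]},{"jaw":-1,"translation":[0,0,0],"twist":[0,0,0]}])

```text
clock: 14.8
eef_pos: [0.6285, 0.1014, 0.0974]
orientation: [0.16, 0.987, -0.004, -0.004]
wrist_force: [-18.8, -21.4, 10.5]
gripper_width: 0.994
grasp_force: 13.0
```

Firm contact: about 26 N along the rail. I'll check that this is the stop and not a jam.

```bash
python3 - <<'E'
from h import *
g=get_image("wrist");a=g["image"][:,:,::-1]
A=cv2.resize(a[150:310,240:500],(780,480),interpolation=cv2.INTER_CUBIC)
cv2.imwrite("pics/p7.png",A)
E
```

```text
(no output)
```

View pics/p7.png

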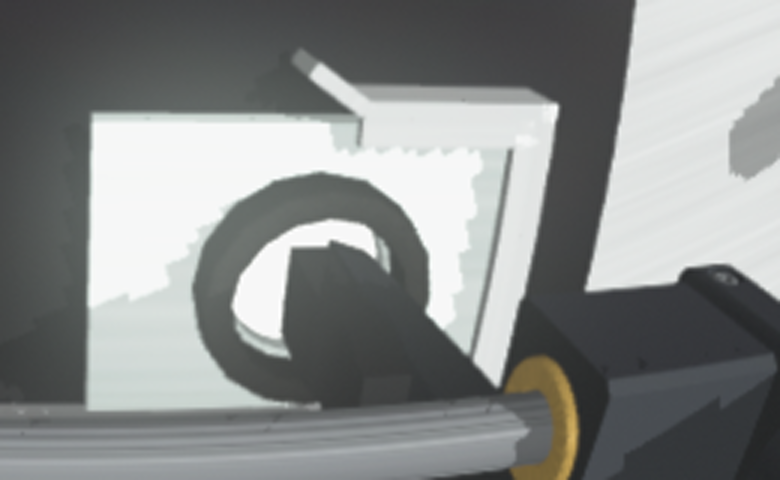

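```bash
python3 - <<'E'
from h import *
s=observe();g=get_image("wrist")
N=lambda a:np.array([240,150])+(np.array(a)+.5)/3-.5
Q=R.from_quat(s["orientation"]).as_matrix()
T=lambda a,z:((wpt(g,s,N(a),z)-s["eef_pos"])@Q*1e3)[:,:2].round(1).tolist()
print("mask -y front corner, -y rear",T([(91,113),(87,408)],.076))
print("keeper lip inner -y end: under, top",T([(362,147)],.0795),T([(362,147)],.082))
print("stop lip edge",T([(513,150),(470,355)],.0795),"top",T([(513,150),(470,355)],.082))
print("dark sliver left edge on plate",T([(503,165),(472,340)],.076))
print("outer stop top corner",T([(557,105)],.082),"deck edge",T([(630,40),(590,270)],.07))
print("collar L/R z86",T([(193,290),(428,285)],.086), "z76",T([(193,290),(428,285)],.076))
E
```

```text
mask -y front corner, -y rear [[35.7, 7.9], [-22.9, 8.2]]
keeper lip inner -y end: under, top [[30.9, 54.5]] [[31.7, 53.5]]
stop lip edge [[30.2, 84.7], [-12.2, 83.7]] top [[31.0, 83.2], [-10.6, 82.2]]
dark sliver left edge on plate [[26.1, 85.1], [-10.9, 85.5]]
outer stop top corner [[39.4, 91.3]] deck edge [[49.7, 115.4], [0.2, 115.5]]
collar L/R z86 [[7.7, 25.1], [7.3, 68.0]] z76 [[2.6, 26.9], [2.1, 73.1]]
```

Measured: the mask's -y edge is at 8 mm, so its +y edge is at 88 mm. The stop lip at 83 mm puts the face at 88 mm, so it's home. Now unloading diagonally before lifting out.

>>> step_arm(series=[{"jaw":-1,"translation":[0.5,-1,0],"twist":[0,0,0]},{"jaw":-1,"translation":[0.5,-1,0],"twist":[0,0,0]},{"jaw":-1,"translation":[0.5,-1,0],"twist":[0,0,0]},{"jaw":-1,"translation":[0.5,-1,0],"twist":[0,0,0]},{"jaw":-1,"translation":[0.5,-1,0],"twist":[0,0,0]},{"jaw":-1,"translation":[0,0,0],"twist":[0,0,0]}])

```text
clock: 15.5
eef_pos: [0.6269, 0.1011, 0.0978]
orientation: [0.16, 0.987, 0.0, 0.0]
wrist_force: [-0.1, -0.7, -0.4]
gripper_width: 0.999
grasp_force: 0.3
```

>>> step_arm(series=[{"jaw":-1,"translation":[0.5,-0.5,0],"twist":[0,0,0]},{"jaw":-1,"translation":[0.5,-0.5,0],"twist":[0,0,0]},{"jaw":-1,"translation":[0.5,-0.5,0],"twist":[0,0,0]},{"jaw":-1,"translation":[0,0,0],"twist":[0,0,0]},{"jaw":-1,"translation":[0,0,-3],"twist":[0,0,0]},{"jaw":-1,"translation":[0,0,-4],"twist":[0,0,0]},{"jaw":-1,"translation":[0,0,-5],"twist":[0,0,0]},{"jaw":-1,"translation":[0,0,-8],"twist":[0,0,0]},{"jaw":-1,"translation":[0,0,-20],"twist":[0,0,0]},{"jaw":-1,"translation":[0,0,-30],"twist":[0,0,0]},{"jaw":-1,"translation":[0,0,-30],"twist":[0,0,0]},{"jaw":-1,"translation":[0,0,0],"twist":[0,0,0]}])

```text
clock: 16.7
eef_pos: [0.6263, 0.1001, 0.2028]
orientation: [0.16, 0.987, 0.001, 0.004]
wrist_force: [-0.2, -1.1, 0.5]
gripper_width: 0.999
grasp_force: 0.0
```

```bash
python3 - <<'E'
from h import *
s=observe();print(s["clock"],s["eef_pos"],s["wrist_force"])
g=get_image("wrist");a=g["image"][:,:,::-1]
b=get_image("scene")["image"][:,:,::-1]
cv2.imwrite("pics/p8.png",np.vstack([cv2.resize(a[100:310,200:500],(500,350),interpolation=cv2.INTER_CUBIC),cv2.resize(b[145:265,215:465],(500,240),interpolation=cv2.INTER_CUBIC)]))
E
```

```text
16.7 [0.62631142 0.10009746 0.20283702] [-0.24179113 -1.14990284  0.45067316]
```

View pics/p8.png

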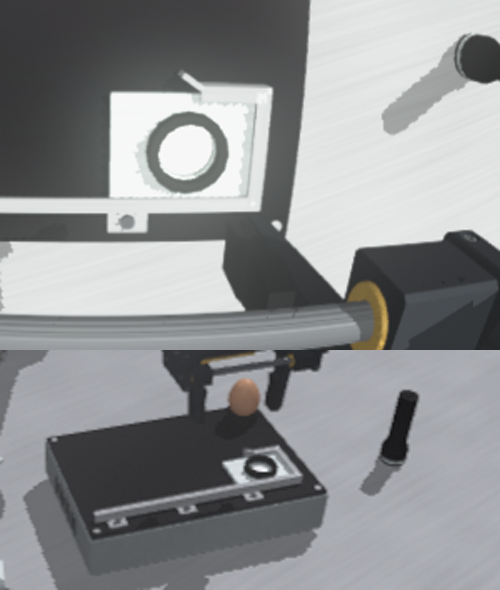

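The mask sits squarely in the pocket, with the lamp filling its hole at (187,151). The arm is clear, and the egg and torch are undisturbed.

```bash
python3 -c "
from workcell import *
print(hand_in())"
```

```text
the job is handed in; nothing more can be done
None
```

The largest mask is home in the corner against the rail and end stop, with its hole over the lamp. The egg and torch look untouched, nothing went near the carton, and the job was handed in at about 17 s with the arm clear.

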